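Fit the juicer cone on its splined drive and hold the start switch pressed

TASK

Fit the big orange reaming cone to the bench citrus juicer: draw it up off its drying peg, lower it over the drive shaft in the bowl, turn it until the splines mesh and slide it fully home. Then press it down to the end of its travel, which closes the spring-loaded start switch, and finish still holding it pressed there so that the power draw can be read. Leave the green cone on its peg and the steel cup and white bottle where they stand.

Things in the scene. Friction and masses are not known exactly. Their poses are not given: they have to be found in the camera images.
- cone: The big orange reaming cone, loose, 80 mm tall, 0.1 to 0.2 kg. Origin: centre of the hub's lower rim, z up its axis. Hub sleeve 34 mm wide, 16 mm long, below the bullet-shaped body. Bore open below, 30 mm deep: lowest 6 mm plain and round (25.4 mm; mouth 28.6 mm), above that four inner splines 8.5 mm wide (18 mm between opposite ones). The grooves between them lie along its own +-x and +-y.
- cone_grip (a point): On the cone's axis, 41 mm above its origin, the height to grip from above. The body is round here, 54 mm wide and straight-sided from 16 to 52 mm above the origin, so the fingers may close in any direction.
- cone_tip (a point): The cone's rounded tip, 80 mm above its origin, where its four white main fins meet in a white cross. The fins lie along the cone's own +-x and +-y, right over the grooves in its bore.
- drive: Splined drive shaft upright in the middle of the bowl. Origin: centre of the top of its black shoulder, 35 mm wide, on which the hub rests when home; z up. Four white teeth along its own +-x and +-y, 6 mm wide, 23 mm across the tips, 25 mm tall. A gear motor holds it: turning it takes 0.4 N m. Its angle at the start is anything; it goes down with the start switch.
- drive_tip (a point): End of the shaft's nose, 31 mm above the shoulder (core 16 mm wide, tapering over the last 5 mm). The cone meshes in any of the four quarter turns, its white fins in line with the teeth to about 5 degrees. Not meshed, it stops about 19 mm above home, its plain mouth over the tops of the teeth, and can be turned there under light pressure until it drops.
- start_switch (a joint): Downward travel of the drive shaft against the switch spring, in m: 0 = up, 0.006 = at its stop. It begins to move at about 5 N (less the weight of the cone) and takes about 10 N at the stop; let go, it comes up again.
- juicer: Bench citrus juicer, fixed. Round metal housing 190 mm wide; origin: centre of its underside, -x towards the spout, which reaches 130 mm from the axis, on the side away from the robot. On top a steel bowl 166 mm wide inside, its white slotted strainer at 162 mm and its rim at 192 mm above the bench; the drive's shoulder is at 172 mm with the switch up.
- rack: Grey drying rack, fixed, 110 x 260 x 12 mm (x, y, z); origin: centre of its underside. Two white round pegs, 14 mm wide, stand 24 mm above its top at its y = +65 and -65 mm; the two cones stand over them, hubs on the rack's top, in either order.
- small_cone: The smaller green cone (41 mm in diameter, 68 mm tall), loose on the other peg; origin: centre of its underside. To be left alone.
- cup: Open steel cup, 72 mm wide, 95 mm tall, loose on the bench under the juicer's spout; origin: centre of its underside. To be left alone.
- bottle: White plastic bottle, 66 mm wide, 170 mm tall, loose on the far side of the bench; origin: centre of its underside. To be left alone.
Not all that is in view belongs to the job. Of the things that look like the cone, the largest one is meant.

How it is judged:
On the way, in this order (a step that is already met when the one before it is completed fails the run):
1. the orange cone is drawn up clear of its peg (z of cone in the frame of rack above 0.045 m), for 0.1 s.
2. the cone is on the drive with its splines meshed, fully home on the shoulder (z of cone in the frame of drive below 0.003 m and horizontal distance between cone and drive below 0.003 m and angle between cone's own z axis and vertical below 0.09 rad), for 0.2 s.
At the end, for the whole second after the job is handed in: The orange cone sits meshed on the drive shaft, its hub within 3 mm of the shoulder and of the shaft's axis and upright within 5 degrees, and the robot still presses it down so that the start switch stays at least 4.5 mm down (of 6 mm) through the last second (all of step 2 and value of joint start_switch above 0.0045 m and contact force between cone and drive above 4 N and contact force between any of the fingers, the arm and cone above 1 N); the arm keeps its last pose, push and grip.
It fails at once if the green cone is pushed about or taken off its peg (distance of small_cone from where it was at the start of the episode above 0.015 m).
It fails at once if the steel cup is moved or knocked over (distance of cup from where it was at the start of the episode above 0.03 m or angle between cup's own z axis and vertical above 0.5 rad).
It fails at once if the white bottle is moved or knocked over (distance of bottle from where it was at the start of the episode above 0.03 m or angle between bottle's own z axis and vertical above 0.5 rad).
It also fails if it takes over 48 s, if anything falls off the work surface, if the arm or the gripper's body presses on something with over 40 N, if the wrist force passes 120 N, or if a joint passes its speed limit or range.

ROBOT

A 6-joint arm with a two-finger parallel gripper is mounted at the origin on the work surface. World frame = base frame: x ahead of the robot, y to its left, z up, the work surface at z = 0. Lengths are in m, angles in rad, forces in N, time in s.
With the tool pointing down it reaches from about 0.35 to 0.85 m from the base axis. Payload 8.1 kg.
Tool frame: the origin (TCP) lies at the very end of the fingers, on their centre line; the grasp point (between the pads) lies 19 mm behind it (pinch_z is the distance from the TCP to the grasp point, in m); z points along the fingers, y is the direction in which the jaws open and shut (so a half turn about z gives the same grasp; the last joint's range is limited). The gripper opens to 93 mm and grips with 3 to 60 N. Pads are 15 mm wide; open, the fingers measure 128 mm over their backs; the gripper's body (75 mm by 188 mm) begins 65 mm behind the grasp point.
Start: joints at [1.042, 0.13, 1.488, -0, 1.523, -0.085], TCP at [0.258, 0.542, 0.219] pointing down, gripper open.
Joint ranges: [-2.96, 2.96], [-0.89, 2.26], [0.02, 2.5], [-1.34, 4.48], [0, 2.73], [-2.66, 2.66]. Speed limits (rad/s): [2.39, 2.39, 2.79, 3.14, 3.14, 3.14].

INTERFACE

Orientations are given as a rotation vector (axis times angle).
In Python, from plant import * gives the robot as it stands.
- The arm moves only by the tool move_arm, never from a script. Its argument "series" is a list of rows, each a list of 7 numbers: the shift along the tool's x, y, z each as a share of 10 cm, from -1 to 1, then the turn, a rotation vector about the tool's x, y, z each as a share of 180 degrees, from -1 to 1, then the opening, from -1 (shut) to 1 (fully open). In form: [[dx, dy, dz, rx, ry, rz, jaw], ...]. A call has 1 to 8 rows; each row is the pose to reach, as a shift and turn from the pose commanded when the call began, along the tool's axes at that moment, turning the shorter way round; what a row does not reach only later rows make up. A row lasts 1/10 s, in which the tool goes at most 50 mm and 8.59 degrees, less where a joint would pass 70% of its speed; a pose out of reach is approached as far as the arm can. A call with a number of a shift or a turn outside -1 to 1 is refused whole. A call with a gripper value outside its range is refused whole. The fingers move at their own pace and stop on an object; "squeeze" is the grip in N (left out, the last holds). Time passes only in rows, so rows that repeat a pose let the fingers close. It gives the time, the measured TCP pose, the force and the opening at its end, in the units of the state.
- read_state(): the state, without advancing time (a new reading comes with each control period).
- read_camera(name): name is "scene" or "top"; returns a dict with "frame" (400x640x3 uint8, red, green, blue), "K" (3x3 intrinsics, pixels), "k1" (the pictures are not rectified: a ray, as slopes to the right and down, at radius r is drawn at 1 + k1 r^2 times it, then the intrinsics apply), "rvec" (rotation vector, rad) and "tvec" (3), from world to camera coordinates, as OpenCV has them. Camera axes: x right, y down, z forward; pixel columns grow to the right and rows downward; lengths in m; the calibration is good to about 2 mm. A picture is of the moment at which its call begins. There is no depth.
- close_job(): hands the job in, once; it reports no verdict.
The state is a dict: "t": time; "q": joint angles; "dq": joint speeds; "joint_torque": joint torques, N m; "tool_pos": TCP position; "orientation": TCP orientation; "force": force on the tool from outside, world axes, zero at the start; "wrist_torque": the same for the moment, N m; "opening": finger opening in m.
Only numpy, scipy, OpenCV 4.12 (cv2) and the standard library are available. Lean on these libraries where they do the work, as an engineer would, in place of code of your own. Each camera call takes 0.05 s, during which the arm holds its last target.

## Working session

There is one attempt and no reset: what is moved stays moved. The work goes in short steps, Python scripts to look and compute and a tool call to move; the robot and the scene stay as the last step left them, time stands still between calls to the robot, and variables do not carry over. Pictures are saved under pics/ and viewed, and the job is handed in when it is done.

Besides the shell and the picture viewer there is one more tool, called after "Emit:" as a command line: name --pt "numbers of a row" for each row, then --argument value for the rest. move_arm: Moves the arm, as the interface text tells. Shift numbers are shares of 10 cm and turn numbers shares of 180 degrees, none past 1 either way. Its arguments: {"type":"object","properties":{"series":{"type":"array","items":{"type":"array","items":{"type":"number"}}},"squeeze":{"type":"number"}},"required":["series"]}

```bash
mkdir -p pics; ls
cat > h.py <<'E'
from plant import *
import numpy as np, cv2
def shot(name,fn):
    c=read_camera(name); cv2.imwrite('pics/'+fn,c['frame'][:,:,::-1]); np.save('pics/'+fn+'.npy',c,allow_pickle=True); return c
def load(fn): return np.load('pics/'+fn+'.npy',allow_pickle=True).item()
def ray(c,uv):
    K=np.array(c['K']);k1=float(c['k1'])
    d=cv2.undistortPoints(np.array([[uv]],float),K,np.array([k1,0,0,0.]))[0,0]
    R=cv2.Rodrigues(np.array(c['rvec'],float))[0];t=np.array(c['tvec'],float).ravel()
    o=-R.T@t; v=R.T@np.array([d[0],d[1],1]); return o,v/np.linalg.norm(v)
def onz(c,uv,z):
    o,v=ray(c,uv); return o+v*(z-o[2])/v[2]
def proj(c,P):
    return cv2.projectPoints(np.array(P,float).reshape(-1,3),np.array(c['rvec'],float),np.array(c['tvec'],float),np.array(c['K']),np.array([float(c['k1']),0,0,0.]))[0].reshape(-1,2)
def cross(c1,u1,c2,u2):
    o1,v1=ray(c1,u1);o2,v2=ray(c2,u2)
    A=np.stack([v1,-v2],1);s=np.linalg.lstsq(A,o2-o1,rcond=None)[0]
    a=o1+s[0]*v1;b=o2+s[1]*v2; return (a+b)/2,np.linalg.norm(a-b)
E
python3 - <<'E'
from h import *
for n in('scene','top'):
    c=shot(n,n+'0.png'); o,v=ray(c,(320,200)); print(n,o,v,c['K'],c['k1'])
print(read_state())
E
```

```text
pics
scene [0.91309232 0.4782716  0.94341233] [-0.31508414 -0.40478145 -0.85841363] [[401.25151777   0.         316.46945526]
 [  0.         401.25151777 193.33882174]
 [  0.           0.           1.        ]] -0.0203498222886674
top [0.42987502 0.08511219 1.24605538] [ 0.17647098 -0.03059744 -0.98383016] [[479.54207771   0.         313.58359478]
 [  0.         479.54207771 195.98105561]
 [  0.           0.           1.        ]] 0.02803288853637378
{'t': 0.1, 'q': array([ 1.04159999e+00,  1.31083576e-01,  1.48920215e+00,  1.31098720e-05,
        1.52298384e+00, -8.53870281e-02]), 'dq': array([-0.0003591 ,  0.00024952, -0.00265246, -0.00120652,  0.00048757,
       -0.00031144]), 'joint_torque': array([ 8.97971295e-04, -5.61337745e+01, -4.93096197e+01,  7.69260270e-02,
        2.91518366e-02, -4.56854275e-05]), 'tool_pos': array([0.2573333 , 0.54143597, 0.21767613]), 'orientation': array([-6.91313132e-01, -3.06405273e+00,  2.50405927e-03]), 'force': array([-0.43146943, -0.33686462, -0.42931358]), 'wrist_torque': array([ 0.04365239, -0.03218831, -0.03652589]), 'opening': 0.09275187570422436}
```

View pics/scene0.png

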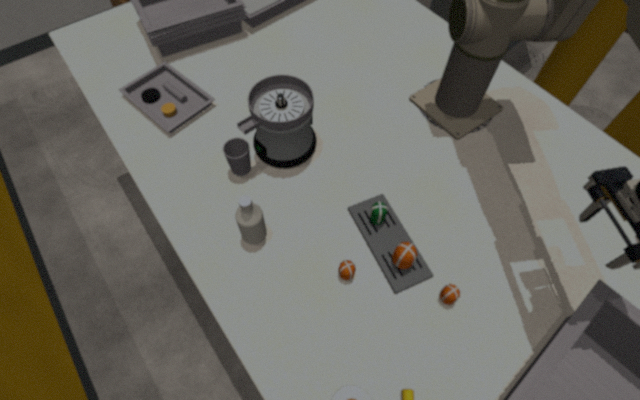

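View pics/top0.png

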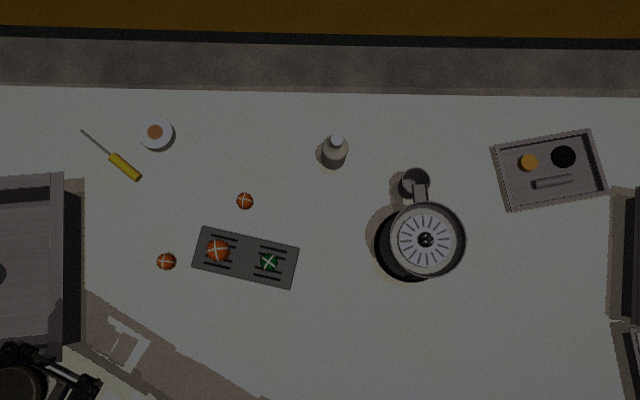

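The scene view shows the orange cone at about (404,255), the green cone at (378,212) and the drive at (281,101). In the top view they are at (218,250), (269,262) and (426,240). Next I'll zoom in.

Run:
```python
from h import *
def crop(fn,x,y,w,h,s):
    c=load(fn)['frame'][y:y+h,x:x+w,::-1]
    c=np.clip(c.astype(float)*1.8,0,255).astype(np.uint8)
    return cv2.resize(c,(w*s,h*s),interpolation=cv2.INTER_CUBIC)
a=crop('scene0.png',379,230,50,50,8);b=crop('top0.png',193,225,50,50,8)
c=crop('scene0.png',256,76,50,50,8);d=crop('top0.png',401,215,50,50,8)
im=np.vstack([np.hstack([a,b]),np.hstack([c,d])]); cv2.imwrite('pics/z0.png',cv2.resize(im,(600,600)))
```

```text
(no output)
```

View pics/z0.png

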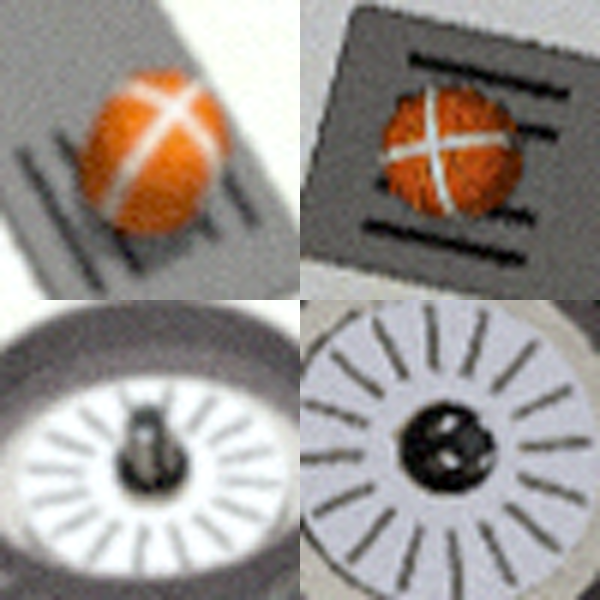

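Run:
```python
from h import *
o=[]
for k,(fn,x,y) in enumerate([('scene0.png',268,86),('top0.png',412,226)]):
    c=load(fn)['frame'][y:y+28,x:x+28,::-1]
    c=np.clip((c.astype(float)/255)**.6*300,0,255).astype(np.uint8)
    o.append(cv2.resize(c,(392,392),interpolation=cv2.INTER_NEAREST))
cv2.imwrite('pics/z1.png',np.hstack(o))
c1=load('scene0.png');c2=load('top0.png')
print('tip',cross(c1,(408.2,247.5),c2,(215,248.8)))
# shoulder/nose
```

```text
tip (array([0.51410389, 0.2992639 , 0.09495781]), np.float64(0.002231743796486067))
```

View pics/z1.png

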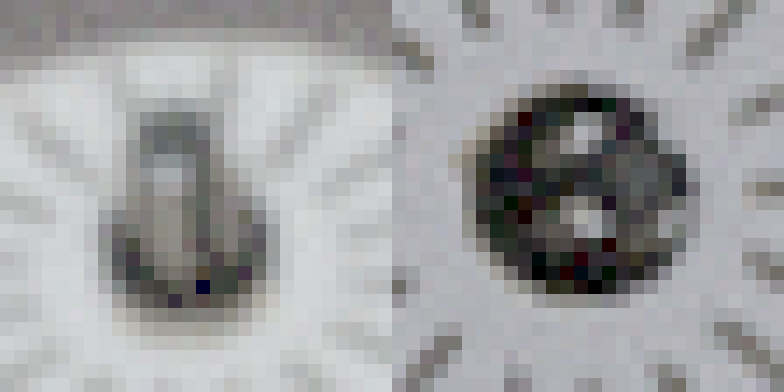

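Run:
```python
from h import *
c1=load('scene0.png');c2=load('top0.png')
def blob(c,x,y,w,h,thr):
    g=cv2.cvtColor(c['frame'],cv2.COLOR_RGB2GRAY)[y:y+h,x:x+w]
    m=(g<thr).astype(np.uint8); n,l,s,ce=cv2.connectedComponentsWithStats(m)
    # fill by hull
    i=1+np.argmax(s[1:,4]); cs=cv2.findContours((l==i).astype(np.uint8),0,1)[0][0]
    hh=cv2.convexHull(cs);mm=np.zeros_like(m);cv2.fillConvexPoly(mm,hh,1)
    yy,xx=np.nonzero(mm); return (xx.mean()+x,yy.mean()+y),len(xx),s[i]
for thr in(50,60,70,80):
    u,n,s=blob(c2,415,228,23,24,thr); print('top',thr,u,n,s,onz(c2,u,.172))
# strainer white disc in top
g=cv2.cvtColor(c2['frame'],cv2.COLOR_RGB2GRAY)
print(g[240,380:470])
for p in [(425.3,235.1),(425.3,241.4),(431.4,241.5),(430.6,237.5)]:
    P=onz(c2,p,.197);print(P)
P=onz(c2,(425.1,239.1),.172);print(P, proj(c2,[P+[0,0,.031]]),proj(c1,[P,P+[0,0,.031]]))
st=proj(c2,[P+[0,0,.025]]);print(st)
```

```text
top 50 (np.float64(425.0806451612903), np.float64(239.20967741935485)) 186 [  3   4  15  15 165] [ 0.53644304 -0.18530343  0.172     ]
top 60 (np.float64(425.0), np.float64(239.23737373737373)) 198 [  2   4  17  15 175] [ 0.5363782 -0.1851198  0.172    ]
top 70 (np.float64(425.06280193236717), np.float64(239.44444444444446)) 207 [  2   4  17  16 186] [ 0.53591452 -0.18524576  0.172     ]
top 80 (np.float64(425.06756756756755), np.float64(239.4009009009009)) 222 [  2   3  17  17 208] [ 0.53601259 -0.18525973  0.172     ]
[ 25  22  20  22  25  22  21  18  16  34  71 100 106  99  98 100 106  51
  49 106  89  86  83  83  79  76  65  60  64  67  60  78 101 106 110 108
 112  62  16  13   1   4   6  11  46  62  36   3  22  31  19  30  46  71
 100 108 109 101  87  89  87  91  86  98 101  99  98 102 112 111 109  97
  93  92  87  97  71  35  31  24  26  19  16  13  16  46  69  83 110 108]
[ 0.54301202 -0.17979153  0.197     ]
[ 0.529162   -0.17933164  0.197     ]
[ 0.52913091 -0.19272633  0.197     ]
[ 0.53789191 -0.19127917  0.197     ]
[ 0.53669034 -0.18535518  0.172     ] [[428.6231927  237.73902242]] [[280.56738886 102.96932092]
 [279.73298152  94.30656087]]
[[427.92533145 238.00857644]]
```

Run:
```python
from h import *
c1=load('scene0.png');c2=load('top0.png')
h=cv2.cvtColor(c2['frame'],cv2.COLOR_RGB2HSV); f=c2['frame'].astype(int)
y0,x0=232,200
sub=f[y0:y0+36,x0:x0+36]
m=((sub[...,0]-sub[...,2]>30)).astype(np.uint8)
cs=max(cv2.findContours(m,0,1)[0],key=cv2.contourArea);hull=cv2.convexHull(cs)
mm=np.zeros_like(m);cv2.fillConvexPoly(mm,hull,1);yy,xx=np.nonzero(mm)
u=(xx.mean()+x0,yy.mean()+y0);print(u,len(xx)); print('centre@.06',onz(c2,u,.060))
tip=onz(c2,(215,248.8),.092);tip1=onz(c1,(408.2,247.5),.092);print(tip,tip1)
ctr=(tip+tip1)/2
# fin pixels: saturation low within mask
hs=h[y0:y0+36,x0:x0+36,1]
er=cv2.erode(mm,np.ones((3,3)))
fin=(er>0)&(hs<120); 
def surf(c,uv,ct):
    o,v=ray(c,uv); S=np.array([.028,.028,.028]); C=np.array([ct[0],ct[1],.064])
    a=(o-C)/S;b=v/S;A=b@b;B=2*a@b;D=B*B-4*A*(a@a-1)
    if D<0:return None
    return o+v*(-B-np.sqrt(D))/(2*A)
for ct in (tip,ctr):
  best=[]
  for y,x in np.argwhere(fin):
    p=surf(c2,(x+x0,y+y0),ct)
    if p is None: continue
    d=p[:2]-ct[:2];r=np.hypot(*d)
    if .008<r<.024: best.append((np.degrees(np.arctan2(d[1],d[0])),r))
  a=np.array(best)[:,0]; print(len(a),sorted(a.round()))
  print('fin',np.degrees(np.angle(np.mean(np.exp(4j*np.radians(a)))))/4,abs(np.mean(np.exp(4j*np.radians(a)))))
s=read_state();R=cv2.Rodrigues(s['orientation'])[0];print(R, s['tool_pos'])
```

```text
(np.float64(222.41984732824426), np.float64(253.82442748091603)) 131
centre@.06 [0.50527754 0.28614635 0.06      ]
[0.51496475 0.29889171 0.092     ] [0.51200325 0.29951622 0.092     ]Traceback (most recent call last):
  File "<stdin>", line 28, in <module>
IndexError: too many indices for array: array is 1-dimensional, but 2 were indexed
```

```bash
cat > fin.py <<'E'
from h import *
c1=load('scene0.png');c2=load('top0.png')
f=c2['frame'].astype(int);y0,x0=232,200
sub=f[y0:y0+36,x0:x0+36]; m=((sub[...,0]-sub[...,2]>25)).astype(np.uint8)
pts=np.argwhere(m>0)[:,::-1].astype(np.int32).reshape(-1,1,2);hull=cv2.convexHull(pts)
mm=np.zeros_like(m);cv2.fillConvexPoly(mm,hull,1);yy,xx=np.nonzero(mm)
u=(xx.mean()+x0,yy.mean()+y0);print(u,len(xx)); print('centre@.06',onz(c2,u,.060))
tip=onz(c2,(215,248.8),.092);tip1=onz(c1,(408.2,247.5),.092);ctr=(tip+tip1)/2
er=cv2.erode(mm,np.ones((3,3)));B=sub[...,2]
fin=(er>0)&(B>np.percentile(B[er>0],68))
print('\n'.join(''.join('#' if q else '.' if e else ' ' for q,e in zip(r,s)) for r,s in zip(fin,er)))
def surf(c,uv,ct):
    o,v=ray(c,uv);S=.028;C=np.array([ct[0],ct[1],.064]);a=(o-C)/S;b=v/S;A=b@b;B=2*a@b;D=B*B-4*A*(a@a-1)
    return None if D<0 else o+v*(-B-np.sqrt(D))/(2*A)
for ct in (tip,ctr):
  a=[]
  for y,x in np.argwhere(fin):
    p=surf(c2,(x+x0,y+y0),ct)
    if p is None: continue
    d=p[:2]-ct[:2]
    if .006<np.hypot(*d)<.026: a.append(np.arctan2(d[1],d[0]))
  z=np.mean(np.exp(4j*np.array(a)));print('fin',len(a),np.degrees(np.angle(z))/4,abs(z))
s=read_state();print(cv2.Rodrigues(s['orientation'])[0].round(3), s['tool_pos'])
E
python3 fin.py
```

```text
(np.float64(217.73913043478262), np.float64(250.15700483091788)) 414
centre@.06 [0.51408673 0.29797942 0.06      ]
                                    
                                    
                                    
                                    
                                    
                                    
                                    
                                    
                                    
               #......              
           ...##........            
          ...###.........           
          ...###..........          
         ....###...........         
        .....###............        
        ......##.###########        
        ...#################        
        #################.##.       
        #########............       
        ####..###............       
        ......###............       
        .......##............       
        ......###...........        
         ......###..........        
         ......###.........         
          .....###........          
            ....###......           
              ..###.....            
                                    
                                    
                                    
                                    
                                    
                                    
                                    
                                    
fin 83 9.812910508167908 0.7580699785754459
fin 82 11.349001682551897 0.722055604734464
[[-0.903  0.429 -0.001]
 [ 0.429  0.903 -0.001]
 [ 0.    -0.002 -1.   ]] [0.2573333  0.54143597 0.21767613]
```

Emit:
move_arm --pt "-0.45 -0.15 0 0 0 0 1" --pt "-0.9 -0.3 0 0 0 0 1" --pt "-1 -0.33 0 0 0 0 1" --squeeze 40

```text
t: 0.4
tool_pos: [0.3363, 0.4662, 0.2181]
orientation: [0.695, 3.063, -0.003]
force: [0.6, 0.9, 1.0]
opening: 0.0932
```

Emit:
move_arm --pt "-0.45 -0.15 0 0 0 0 1" --pt "-0.9 -0.3 0 0 0 0 1" --pt "-1 -0.33 0 0 0 0 1"

```text
t: 0.7
tool_pos: [0.4123, 0.3936, 0.2183]
orientation: [0.697, 3.063, -0.002]
force: [-0.1, -0.1, 1.0]
opening: 0.0932
```

Emit:
move_arm --pt "-0.45 -0.15 0 0 0 0 1" --pt "-0.9 -0.3 0 0 0 0 1" --pt "-1 -0.33 0 0 0 0 1" --pt "-1 -0.33 0 0 0 0 1"

```text
t: 1.1
tool_pos: [0.4865, 0.3231, 0.2182]
orientation: [-0.695, -3.063, 0.0]
force: [-0.2, -0.2, 0.0]
opening: 0.093
```

Emit:
move_arm --pt "-0.35 -0.1 0.1 0 0 0 1" --pt "-0.35 -0.1 0.5 0 0 0 1" --pt "-0.35 -0.1 0.9 0 0 0 1" --pt "-0.35 -0.1 0.9 0 0 0 1"

```text
t: 1.5
tool_pos: [0.5079, 0.2993, 0.1218]
orientation: [-0.687, -3.056, 0.01]
force: [-0.8, -0.7, -1.3]
opening: 0.0929
```

Run:
```python
from h import *
o=[]
for n,x,y in(('scene',355,195),('top',165,200)):
    c=shot(n,n+'1.png')['frame'][y:y+100,x:x+100,::-1]
    o.append(cv2.resize(np.clip(c*1.6,0,255).astype(np.uint8),(400,400),interpolation=cv2.INTER_CUBIC))
cv2.imwrite('pics/z2.png',np.hstack(o)); print(read_state()['tool_pos'])
```

```text
[0.5116934  0.30078702 0.1285009 ]
```

View pics/z2.png

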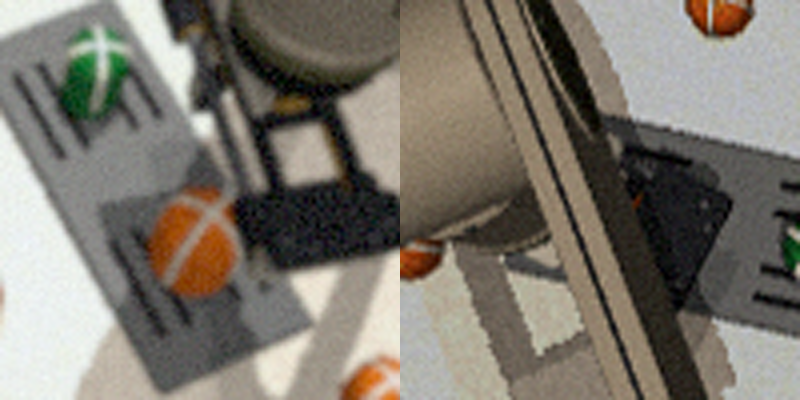

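The scene crop shows the fingers straddling the cone tip (210,205 in the crop). I'll make a small correction and go down.

Emit:
move_arm --pt "-0.03 -0.01 0.1 0 0 0 1" --pt "-0.03 -0.01 0.4 0 0 0 1" --pt "-0.03 -0.01 0.7 0 0 0 1" --pt "-0.03 -0.01 0.94 0 0 0 1" --pt "-0.03 -0.01 0.94 0 0 0 1" --pt "-0.03 -0.01 0.94 0 0 0 1"

```text
t: 2.2
tool_pos: [0.5164, 0.298, 0.0362]
orientation: [0.691, 3.063, 0.002]
force: [-0.1, -0.5, 0.3]
opening: 0.093
```

Emit:
move_arm --pt "0.0 0 0.02 0 0 0 0.4" --pt "0.0 0 0.02 0 0 0 0" --pt "0.0 0 0.02 0 0 0 -0.3" --pt "0 0 0.02 0 0 0 -1" --pt "0 0 0.02 0 0 0 -1" --pt "0 0 0.02 0 0 0 -1" --squeeze 40

```text
t: 2.8
tool_pos: [0.5158, 0.2975, 0.0329]
orientation: [0.691, 3.064, 0.0]
force: [0.0, 0.1, 1.6]
opening: 0.0535
```

Emit:
move_arm --pt "0 0 -0.1 0 0 0 -1" --pt "0 0 -0.3 0 0 0 -1" --pt "0 0 -0.6 0 0 0 -1" --pt "0 0 -1 0 0 0 -1" --pt "0 0 -1 0 0 0 -1"

```text
t: 3.3
tool_pos: [0.5193, 0.2991, 0.1402]
orientation: [0.69, 3.056, 0.01]
force: [1.9, 0.6, -0.3]
opening: 0.0534
```

Emit:
move_arm --pt "0 0 -0.4 0 0 0 -1" --pt "0 0 -0.8 0 0 0 -1" --pt "0 0 -1 0 0 0 -1" --pt "0 0 -1 0 0 0 -1"

```text
t: 3.7
tool_pos: [0.5174, 0.2983, 0.2369]
orientation: [0.69, 3.059, 0.006]
force: [1.2, 0.6, -1.3]
opening: 0.0532
```

Emit:
move_arm --pt "0 0 -0.3 0 0 0 -1" --pt "0 0 -0.4 0 0 0 -1" --pt "0 0 -0.4 0 0 0 -1" --pt "0 0 -0.4 0 0 0 -1"

```text
t: 4.1
tool_pos: [0.5153, 0.2973, 0.2708]
orientation: [-0.691, -3.063, 0.002]
force: [-1.4, 1.3, -2.4]
opening: 0.0533
```

Run:
```python
from h import *
for n in('scene','top'):
    c=shot(n,n+'2.png'); cv2.imwrite('pics/b%s2.png'%n,np.clip(c['frame'][:,:,::-1]*1.6,0,255).astype(np.uint8))
s=read_state();print(s['tool_pos'],cv2.Rodrigues(s['orientation'])[0].round(3),s['force'],s['q'])
```

```text
[0.51495815 0.29707707 0.27043954] [[-0.903  0.429 -0.003]
 [ 0.429  0.903 -0.001]
 [ 0.002 -0.002 -1.   ]] [ 0.22925032 -0.04062414 -1.46079147] [ 4.37057058e-01  1.02692782e-01  1.42439498e+00 -4.43040370e-05
  1.61742536e+00 -6.89880089e-01]
```

View pics/bscene2.png

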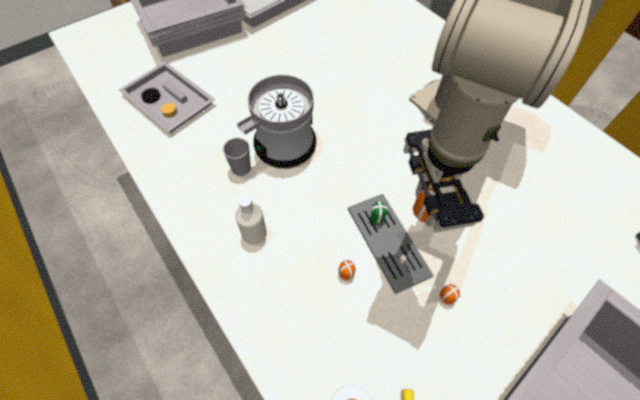

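Emit:
move_arm --pt "-0.2 -0.4 0 0 0 0 -1" --pt "-0.35 -0.7 0 0 0 0 -1" --pt "-0.5 -1 0 0 0 0 -1"

```text
t: 4.5
tool_pos: [0.5171, 0.1844, 0.271]
orientation: [-0.69, -3.063, 0.002]
force: [0.3, -0.5, -0.9]
opening: 0.0532
```

Emit:
move_arm --pt "-0.2 -0.4 0 0 0 0 -1" --pt "-0.35 -0.7 0 0 0 0 -1" --pt "-0.5 -1 0 0 0 0 -1"

```text
t: 4.8
tool_pos: [0.5194, 0.0723, 0.2712]
orientation: [-0.691, -3.063, 0.001]
force: [-0.0, 0.8, -2.2]
opening: 0.0537
```

Emit:
move_arm --pt "-0.2 -0.4 0 0 0 0 -1" --pt "-0.35 -0.7 0 0 0 0 -1" --pt "-0.5 -1 0 0 0 0 -1"

```text
t: 5.1
tool_pos: [0.5216, -0.0395, 0.2713]
orientation: [-0.692, -3.063, 0.0]
force: [0.2, 0.8, -0.9]
opening: 0.0535
```

Emit:
move_arm --pt "-0.2 -0.4 0 0 0 0.04 -1" --pt "-0.35 -0.7 0 0 0 0.085 -1" --pt "-0.5 -1 0 0 0 0.13 -1" --pt "-0.5 -1 0 0 0 0.175 -1" --pt "-0.5 -1 0 0 0 0.22 -1" --pt "-0.5 -1 0 0 0 0.265 -1" --pt "-0.5 -1 0 0 0 0.306 -1" --pt "-0.5 -1 0 0 0 0.306 -1"

```text
t: 5.9
tool_pos: [0.524, -0.1496, 0.2712]
orientation: [-2.032, -2.394, 0.001]
force: [-0.5, 0.2, -1.2]
opening: 0.0536
```

```bash
cat > go.py <<'E'
import sys
from h import *
s=read_state();R=cv2.Rodrigues(s['orientation'])[0]
t=np.array([float(a) for a in sys.argv[1:4]])
print('t',s['t'],'pos',s['tool_pos'].round(4),'shift/10cm',(R.T@(t-s['tool_pos'])*10).round(3),'yaw y',np.degrees(np.arctan2(R[1,1],R[0,1])).round(2),'tilt',np.degrees(np.arccos(-R[2,2])).round(2),'F',s['force'].round(1),'T',s['wrist_torque'].round(2),'q6',s['q'][5].round(3))
E
python3 go.py 0.536 -0.1853 0.27
```

```text
t 5.9 pos [ 0.524  -0.1496  0.2712] shift/10cm [-0.372  0.06   0.012] yaw y 9.36 tilt 0.11 F [-0.5  0.2 -1.2] T [-0.05  0.08 -0.07] q6 -0.536
```

Emit:
move_arm --pt "-0.2 0.03 0 0 0 0 -1" --pt "-0.37 0.06 0 0 0 0 -1" --pt "-0.37 0.06 0 0 0 0 -1" --pt "-0.37 0.06 0 0 0 0 -1"

```text
t: 6.3
tool_pos: [0.5364, -0.1854, 0.272]
orientation: [-2.029, -2.397, 0.0]
force: [0.3, 0.3, -2.0]
opening: 0.0531
```

```bash
python3 go.py 0.536 -0.1853 0.26
python3 - <<'E'
from h import *
o=[]
for n,x,y in(('scene',230,40),('top',376,190)):
    c=shot(n,n+'3.png')['frame'][y:y+100,x:x+100,::-1]
    o.append(cv2.resize(np.clip(c*1.8,0,255).astype(np.uint8),(400,400),interpolation=cv2.INTER_CUBIC))
cv2.imwrite('pics/z3.png',np.hstack(o))
E
```

```text
t 6.3 pos [ 0.5364 -0.1854  0.272 ] shift/10cm [ 0.002 -0.003  0.12 ] yaw y 9.52 tilt 0.07 F [ 0.3  0.3 -2. ] T [-0.06  0.04 -0.02] q6 -0.59
```

View pics/z3.png

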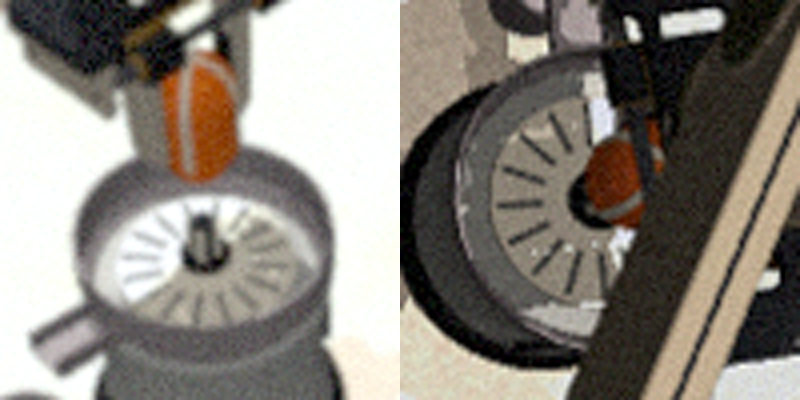

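Run:
```python
from h import *
c1=load('scene3.png');f=c1['frame'].astype(int)
for y in range(62,84,3):
    r=f[y,262:300]; m=np.nonzero(r[:,0]-r[:,2]>40)[0]+262; print(y,m.min(),m.max(),(m.min()+m.max())/2,end=' | ')
P=np.array([.5364,-.1854,0])
for z in (.25,.266,.29,.302,.33): print(z,proj(c1,[P+[0,0,z]]).round(2))
print(proj(c1,[P+[.002,0,.28],P+[0,.002,.28]]))
# fin pixel at (185,130) crop: angles on cylinder
uv=(185/4+230-.5,130/4+40-.5)
o,v=ray(c1,uv)
a=o[:2]-P[:2];b=v[:2];A=b@b;B=2*a@b;C=a@a-.027**2;s=(-B-np.sqrt(B*B-4*A*C))/(2*A);p=o+s*v
print(p,np.degrees(np.arctan2(*(p[:2]-P[:2])[::-1])))
```

```text
62 271 286 278.5 | 65 271 287 279.0 | 68 271 287 279.0 | 71 272 288 280.0 | 74 272 288 280.0 | 77 272 288 280.0 | 80 273 286 279.5 | 83 274 284 279.0 | 0.25 [[278.47  80.25]]
0.266 [[277.99  75.22]]
0.29 [[277.24  67.42]]
0.302 [[276.86  63.4 ]]
0.33 [[275.93  53.66]]
[[276.86268664  71.04508827]
 [278.01729758  71.17181884]]
[ 0.55342961 -0.16444786  0.2997554 ] 50.89626991855903
```

Emit:
move_arm --pt "-0.013 0 0.15 0 0 0 -1" --pt "-0.013 0 0.3 0 0 0 -1" --pt "-0.013 0 0.45 0 0 0 -1" --pt "-0.013 0 0.54 0 0 0 -1" --pt "-0.013 0 0.56 0 0 0 -1" --pt "-0.013 0 0.56 0 0 0 -1"

```text
t: 7.0
tool_pos: [0.5366, -0.1864, 0.2168]
orientation: [-2.03, -2.397, 0.0]
force: [-3.2, 1.5, 3.3]
opening: 0.0533
```

```bash
python3 go.py 0.536 -0.1853 0.193
python3 - <<'E'
from h import *
o=[]
for n,x,y in(('scene',230,40),('top',376,190)):
    c=shot(n,n+'4.png')['frame'][y:y+100,x:x+100,::-1]
    o.append(cv2.resize(np.clip(c*1.8,0,255).astype(np.uint8),(400,400),interpolation=cv2.INTER_CUBIC))
cv2.imwrite('pics/z4.png',np.hstack(o))
E
```

```text
t 7.0 pos [ 0.5366 -0.1864  0.2168] shift/10cm [ 0.011 -0.004  0.238] yaw y 9.5 tilt 0.02 F [-3.2  1.5  3.3] T [ 0.11  0.51 -0.01] q6 -0.59
```

View pics/z4.png

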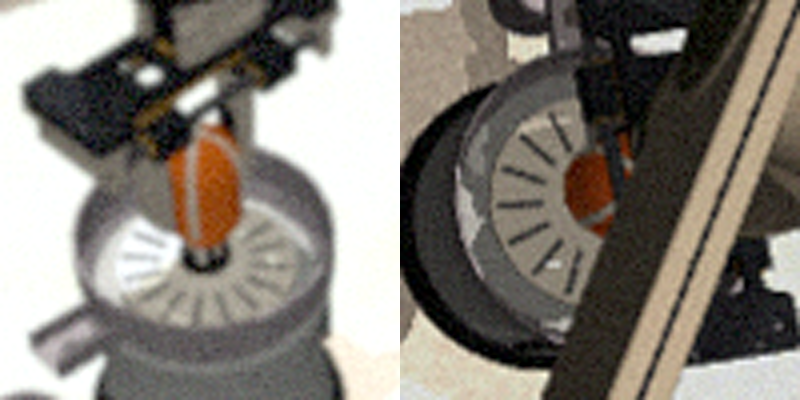

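The cone's mouth is over the shaft and touching a little to one side (F about -3.2, +1.5). I'll ease it that way and go on down gently.

Emit:
move_arm --pt "0.008 -0.012 0 0 0 0 -1" --pt "0.008 -0.012 0 0 0 0 -1" --pt "0.008 -0.012 0.02 0 0 0 -1" --pt "0.008 -0.012 0.03 0 0 0 -1" --pt "0.008 -0.012 0.03 0 0 0 -1"

```text
t: 7.6
tool_pos: [0.5358, -0.1861, 0.214]
orientation: [2.029, 2.397, 0.0]
force: [-0.6, 0.0, 4.8]
opening: 0.0533
```

```bash
python3 go.py 0.536 -0.1853 0.193
```

```text
t 7.6 pos [ 0.5358 -0.1861  0.214 ] shift/10cm [0.008 0.004 0.21 ] yaw y 9.49 tilt 0.06 F [-0.6  0.   4.8] T [-0.17 -0.02 -0.01] q6 -0.59
```

Emit:
move_arm --pt "0 0 0.01 0 0 0.01 -1" --pt "0 0 0.01 0 0 0.02 -1" --pt "0 0 0.01 0 0 0.03 -1" --pt "0 0 0.01 0 0 0.04 -1" --pt "0 0 0.01 0 0 0.05 -1"

```text
t: 8.1
tool_pos: [0.5359, -0.1868, 0.2131]
orientation: [2.212, 2.228, -0.0]
force: [1.7, -3.0, 4.0]
opening: 0.0536
```

```bash
python3 go.py 0.536 -0.1853 0.193
```

```text
t 8.1 pos [ 0.5359 -0.1868  0.2131] shift/10cm [0.015 0.001 0.201] yaw y 0.4 tilt 0.12 F [ 1.7 -3.   4. ] T [-0.79 -0.14 -0.02] q6 -0.432
```

Emit:
move_arm --pt "0.004 0 0.005 0 0 -0.02 -1" --pt "0.004 0 0.005 0 0 -0.04 -1" --pt "0.004 0 0.005 0 0 -0.05 -1" --pt "0.004 0 0.005 0 0 -0.06 -1" --pt "0.004 0 0.005 0 0 -0.07 -1" --pt "0.004 0 0.005 0 0 -0.08 -1"

```text
t: 8.7
tool_pos: [0.5352, -0.1867, 0.2124]
orientation: [1.913, 2.49, -0.002]
force: [-1.1, -3.7, 3.5]
opening: 0.0533
```

```bash
python3 go.py 0.536 -0.1853 0.193
```

```text
t 8.7 pos [ 0.5352 -0.1867  0.2124] shift/10cm [0.011 0.011 0.194] yaw y 14.93 tilt 0.11 F [-1.1 -3.7  3.5] T [-1.02  0.37 -0.09] q6 -0.685
```

Emit:
move_arm --pt "0 0 0.005 0 0 -0.01 -1" --pt "0 0 0.005 0 0 -0.02 -1" --pt "0 0 0.005 0 0 -0.03 -1" --pt "0 0 0.005 0 0 -0.04 -1"

```text
t: 9.1
tool_pos: [0.5353, -0.1866, 0.212]
orientation: [1.753, 2.606, -0.002]
force: [-1.3, -3.8, 4.8]
opening: 0.0532
```

```bash
python3 go.py 0.536 -0.1853 0.193
```

```text
t 9.1 pos [ 0.5353 -0.1866  0.212 ] shift/10cm [0.01  0.012 0.19 ] yaw y 22.13 tilt 0.11 F [-1.3 -3.8  4.8] T [-0.95  0.32 -0.05] q6 -0.811
```

Emit:
move_arm --pt "-0.01 -0.005 0 0 0 0 -1" --pt "-0.01 -0.005 0 0 0 0 -1" --pt "-0.01 -0.005 0 0 0 0 -1"

```text
t: 9.4
tool_pos: [0.5353, -0.1869, 0.2118]
orientation: [1.756, 2.605, -0.0]
force: [-1.1, -1.4, 4.3]
opening: 0.0535
```

```bash
python3 go.py 0.536 -0.1853 0.193
```

```text
t 9.4 pos [ 0.5353 -0.1869  0.2118] shift/10cm [0.012 0.012 0.188] yaw y 22.04 tilt 0.02 F [-1.1 -1.4  4.3] T [-0.6   0.25 -0.06] q6 -0.811
```

Emit:
move_arm --pt "-0.004 -0.005 0.01 0 0 0.012 -1" --pt "-0.004 -0.005 0.01 0 0 0.024 -1" --pt "-0.004 -0.005 0.01 0 0 0.036 -1" --pt "-0.004 -0.005 0.01 0 0 0.048 -1" --pt "-0.004 -0.005 0.01 0 0 0.06 -1"

```text
t: 9.9
tool_pos: [0.5358, -0.1871, 0.2112]
orientation: [1.993, 2.426, 0.001]
force: [0.9, -2.1, 4.8]
opening: 0.0536
```

```bash
python3 go.py 0.536 -0.1853 0.193
```

```text
t 9.9 pos [ 0.5358 -0.1871  0.2112] shift/10cm [0.017 0.005 0.182] yaw y 11.19 tilt 0.1 F [ 0.9 -2.1  4.8] T [-0.39 -0.25  0.01] q6 -0.622
```

Emit:
move_arm --pt "0 0 0.0 0 0 0.012 -1" --pt "0 0 0.0 0 0 0.024 -1" --pt "0 0 0 0 0 0.036 -1" --pt "0 0 0 0 0 0.048 -1" --pt "0 0 0 0 0 0.06 -1"

```text
t: 10.4
tool_pos: [0.5358, -0.1872, 0.2112]
orientation: [2.213, 2.228, 0.002]
force: [0.3, -1.5, 5.4]
opening: 0.0532
```

```bash
python3 go.py 0.536 -0.1853 0.193
```

```text
t 10.4 pos [ 0.5358 -0.1872  0.2112] shift/10cm [0.019 0.002 0.182] yaw y 0.39 tilt 0.11 F [ 0.3 -1.5  5.4] T [-0.47 -0.22  0.03] q6 -0.434
```

Emit:
move_arm --pt "0 0 0.003 0 0 0.015 -1" --pt "0 0 0.003 0 0 0.03 -1" --pt "0 0 0.003 0 0 0.045 -1" --pt "0 0 0.003 0 0 0.06 -1" --pt "0 0 0.003 0 0 0.075 -1" --pt "0 0 0.003 0 0 0.09 -1"

```text
t: 11.0
tool_pos: [0.5359, -0.1874, 0.211]
orientation: [2.505, 1.893, 0.002]
force: [2.6, -3.1, 5.4]
opening: 0.0535
```

```bash
python3 go.py 0.536 -0.1853 0.193
```

```text
t 11.0 pos [ 0.5359 -0.1874  0.211 ] shift/10cm [ 0.021 -0.005  0.18 ] yaw y -15.84 tilt 0.13 F [ 2.6 -3.1  5.4] T [-0.66 -0.31  0.04] q6 -0.15
```

Emit:
move_arm --pt "0 0 0.003 0 0 0.015 -1" --pt "0 0 0.003 0 0 0.03 -1" --pt "0 0 0.003 0 0 0.045 -1" --pt "0 0 0.003 0 0 0.06 -1" --pt "0 0 0.003 0 0 0.075 -1" --pt "0 0 0.003 0 0 0.09 -1"

```text
t: 11.6
tool_pos: [0.5358, -0.1876, 0.2107]
orientation: [2.747, 1.521, 0.002]
force: [0.9, -2.8, 5.1]
opening: 0.0537
```

```bash
python3 go.py 0.536 -0.1853 0.193
```

```text
t 11.6 pos [ 0.5358 -0.1876  0.2107] shift/10cm [ 0.02  -0.011  0.177] yaw y -32.05 tilt 0.13 F [ 0.9 -2.8  5.1] T [-0.69 -0.09  0.04] q6 0.132
```

Emit:
move_arm --pt "-0.005 0 0.003 0 0 0.015 -1" --pt "-0.005 0 0.003 0 0 0.03 -1" --pt "-0.005 0 0.003 0 0 0.045 -1" --pt "-0.005 0 0.003 0 0 0.06 -1" --pt "-0.005 0 0.003 0 0 0.075 -1" --pt "-0.005 0 0.003 0 0 0.09 -1"

```text
t: 12.2
tool_pos: [0.5355, -0.1878, 0.2104]
orientation: [2.934, 1.119, 0.002]
force: [1.5, -2.5, 5.1]
opening: 0.053
```

```bash
python3 go.py 0.536 -0.1853 0.193;python3 - <<'E'
from h import *
o=[]
for n,x,y in(('scene',230,40),('top',376,190)):
    c=shot(n,n+'5.png')['frame'][y:y+100,x:x+100,::-1]
    o.append(cv2.resize(np.clip(c*1.8,0,255).astype(np.uint8),(400,400),interpolation=cv2.INTER_CUBIC))
cv2.imwrite('pics/z5.png',np.hstack(o))
E
```

```text
t 12.2 pos [ 0.5355 -0.1878  0.2104] shift/10cm [ 0.02  -0.016  0.174] yaw y -48.24 tilt 0.11 F [ 1.5 -2.5  5.1] T [-0.59  0.08  0.04] q6 0.414
```

View pics/z5.png

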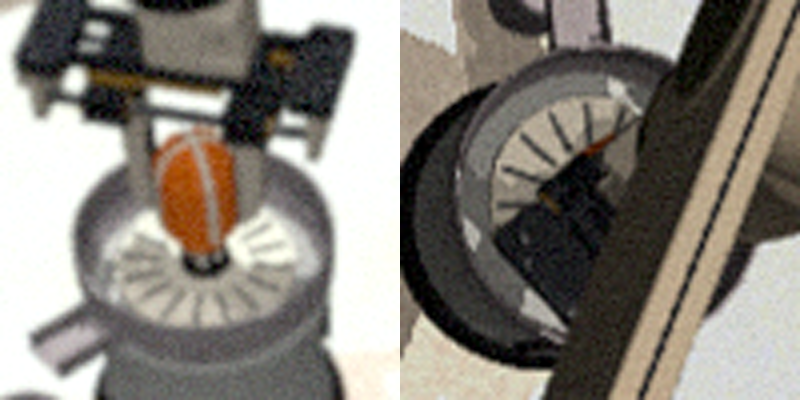

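Run:
```python
from h import *
o=[]
for fn in('scene0.png','scene3.png','scene5.png'):
    c=load(fn)['frame'][84:112,268:296,::-1]
    c=np.clip((c.astype(float)/255)**.5*300,0,255).astype(np.uint8)
    o.append(cv2.resize(c,(260,260),interpolation=cv2.INTER_CUBIC))
a=np.hstack(o);cv2.imwrite('pics/z6.png',a)
c1=load('scene0.png')
P=np.array([.5358,-.1868,0])
for z in(.172,.197,.203):print(z,(proj(c1,[P+[0,0,z]])-[268,84])*260/28)
for ang in range(0,90,15):
    print(ang,[((proj(c1,[P+[.0115*np.cos(a),.0115*np.sin(a),.19]])-[268,84])*260/28).round().tolist()[0] for a in np.radians(ang+np.arange(4)*90)])
```

```text
0.172 [[116.4964767  171.78976355]]
0.197 [[110.27971184 107.2032889 ]]
0.203 [[108.75046919  91.31083119]]
0 [[78.0, 143.0], [135.0, 150.0], [146.0, 108.0], [89.0, 102.0]]
15 [[85.0, 149.0], [143.0, 144.0], [139.0, 103.0], [81.0, 107.0]]
30 [[94.0, 153.0], [149.0, 138.0], [130.0, 99.0], [75.0, 113.0]]
45 [[104.0, 155.0], [152.0, 130.0], [120.0, 96.0], [72.0, 121.0]]
60 [[115.0, 155.0], [153.0, 122.0], [110.0, 96.0], [71.0, 129.0]]
75 [[125.0, 153.0], [151.0, 115.0], [99.0, 98.0], [73.0, 136.0]]
```

View pics/z6.png

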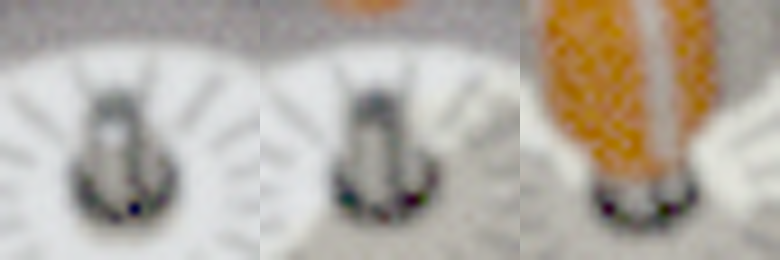

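Emit:
move_arm --pt "-0.007 0.008 -0.01 0 0 -0.045 -1" --pt "-0.007 0.008 -0.01 0 0 -0.09 -1" --pt "-0.007 0.008 -0.01 0 0 -0.135 -1" --pt "-0.007 0.008 -0.01 0 0 -0.18 -1" --pt "-0.007 0.008 -0.01 0 0 -0.225 -1" --pt "-0.007 0.008 -0.01 0 0 -0.27 -1" --pt "-0.007 0.008 -0.01 0 0 -0.32 -1" --pt "-0.007 0.008 -0.01 0 0 -0.32 -1"

```text
t: 13.1
tool_pos: [0.5352, -0.1887, 0.2104]
orientation: [2.027, 2.399, 0.001]
force: [3.2, -3.5, 0.5]
opening: 0.0534
```

```bash
python3 go.py 0.536 -0.1853 0.193
```

```text
t 13.1 pos [ 0.5352 -0.1887  0.2104] shift/10cm [0.033 0.014 0.174] yaw y 9.63 tilt 0.04 F [ 3.2 -3.5  0.5] T [-0.68 -0.58 -0.03] q6 -0.598
```

Emit:
move_arm --pt "-0.01 0 0 0 0 0 -1" --pt "-0.02 0 0 0 0 0 -1" --pt "-0.02 0 0 0 0 0 -1"

```text
t: 13.4
tool_pos: [0.5347, -0.1902, 0.21]
orientation: [-2.031, -2.394, -0.0]
force: [1.1, 0.4, -1.7]
opening: 0.0536
```

```bash
python3 go.py 0.536 -0.1853 0.193
```

```text
t 13.4 pos [ 0.5347 -0.1902  0.21  ] shift/10cm [0.046 0.021 0.17 ] yaw y 9.37 tilt 0.1 F [ 1.1  0.4 -1.7] T [-0.06 -0.19 -0.01] q6 -0.596
```

The vertical load has gone at z=0.210, which was in contact before, so it may be starting to mesh. Lower gently.

Emit:
move_arm --pt "0 0 0.01 0 0 0 -1" --pt "0 0 0.02 0 0 0 -1" --pt "0 0 0.03 0 0 0 -1" --pt "0 0 0.03 0 0 0 -1"

```text
t: 13.8
tool_pos: [0.535, -0.1904, 0.2074]
orientation: [-2.03, -2.397, -0.0]
force: [1.5, 1.9, -2.5]
opening: 0.0534
```

```bash
python3 go.py 0.536 -0.1853 0.193
```

```text
t 13.8 pos [ 0.535  -0.1904  0.2074] shift/10cm [0.049 0.018 0.144] yaw y 9.48 tilt 0.03 F [ 1.5  1.9 -2.5] T [ 0.02 -0.22 -0.06] q6 -0.598
```

Emit:
move_arm --pt "0.008 0.006 0.01 0 0 0 -1" --pt "0.008 0.006 0.03 0 0 0 -1" --pt "0.008 0.006 0.05 0 0 0 -1" --pt "0.008 0.006 0.06 0 0 0 -1" --pt "0.008 0.006 0.06 0 0 0 -1"

```text
t: 14.3
tool_pos: [0.5355, -0.1898, 0.2015]
orientation: [-2.03, -2.397, 0.0]
force: [0.4, -0.8, -1.9]
opening: 0.0533
```

```bash
python3 go.py 0.536 -0.1853 0.193
```

```text
t 14.3 pos [ 0.5355 -0.1898  0.2015] shift/10cm [0.044 0.013 0.085] yaw y 9.48 tilt 0.02 F [ 0.4 -0.8 -1.9] T [-0.23 -0.08  0.01] q6 -0.596
```

Emit:
move_arm --pt "-0.002 0.002 0.02 0 0 0 -1" --pt "-0.002 0.002 0.04 0 0 0 -1" --pt "-0.002 0.002 0.06 0 0 0 -1" --pt "-0.002 0.002 0.07 0 0 0 -1" --pt "-0.002 0.002 0.08 0 0 0 -1" --pt "-0.002 0.002 0.08 0 0 0 -1"

```text
t: 14.9
tool_pos: [0.5358, -0.1899, 0.1939]
orientation: [2.03, 2.398, -0.0]
force: [-0.1, -0.4, -2.5]
opening: 0.0534
```

```bash
python3 go.py 0.536 -0.1853 0.193
```

```text
t 14.9 pos [ 0.5358 -0.1899  0.1939] shift/10cm [0.045 0.01  0.009] yaw y 9.49 tilt 0.0 F [-0.1 -0.4 -2.5] T [-0.13  0.03 -0.03] q6 -0.596
```

Emit:
move_arm --pt "0 0 0.01 0 0 0 -1" --pt "0 0 0.02 0 0 0 -1" --pt "0 0 0.025 0 0 0 -1" --pt "0 0 0.025 0 0 0 -1" --pt "0 0 0.025 0 0 0 -1"

```text
t: 15.4
tool_pos: [0.5359, -0.1899, 0.1915]
orientation: [2.03, 2.397, 0.0]
force: [-1.8, 0.0, 4.4]
opening: 0.0531
```

```bash
python3 go.py 0.536 -0.1853 0.193
```

```text
t 15.4 pos [ 0.5359 -0.1899  0.1915] shift/10cm [ 0.046  0.009 -0.015] yaw y 9.49 tilt 0.02 F [-1.8  0.   4.4] T [-0.01  0.37  0.02] q6 -0.596
```

Emit:
move_arm --pt "0 0 0.01 0 0 0 -1" --pt "0 0 0.02 0 0 0 -1" --pt "0 0 0.03 0 0 0 -1" --pt "0 0 0.03 0 0 0 -1" --pt "0 0 0.03 0 0 0 -1"

```text
t: 15.9
tool_pos: [0.536, -0.19, 0.1887]
orientation: [2.03, 2.397, 0.0]
force: [-2.7, -0.0, 5.4]
opening: 0.0534
```

```bash
python3 go.py 0.536 -0.1853 0.193
```

```text
t 15.9 pos [ 0.536  -0.19    0.1887] shift/10cm [ 0.046  0.008 -0.043] yaw y 9.49 tilt 0.03 F [-2.7 -0.   5.4] T [ 0.1   0.48 -0.  ] q6 -0.596
```

Emit:
move_arm --pt "0 -0.008 0.01 0 0 0 -1" --pt "0 -0.008 0.02 0 0 0 -1" --pt "0 -0.008 0.03 0 0 0 -1" --pt "0 -0.008 0.03 0 0 0 -1" --pt "0 -0.008 0.03 0 0 0 -1"

```text
t: 16.4
tool_pos: [0.5361, -0.1902, 0.1876]
orientation: [2.028, 2.396, 0.002]
force: [-3.4, 3.2, 15.2]
opening: 0.0532
```

```bash
python3 go.py 0.536 -0.1853 0.193
```

```text
t 16.4 pos [ 0.5361 -0.1902  0.1876] shift/10cm [ 0.048  0.007 -0.055] yaw y 9.51 tilt 0.18 F [-3.4  3.2 15.2] T [ 0.46  0.79 -0.07] q6 -0.597
```

Emit:
move_arm --pt "0 0 0.01 0 0 0 -1" --pt "0 0 0.02 0 0 0 -1" --pt "0 0 0.02 0 0 0 -1" --pt "0 0 0.02 0 0 0 -1"

```text
t: 16.8
tool_pos: [0.5363, -0.1903, 0.1873]
orientation: [2.027, 2.395, 0.002]
force: [-8.8, 4.6, 24.9]
opening: 0.0534
```

```bash
python3 go.py 0.536 -0.1853 0.193
```

```text
t 16.8 pos [ 0.5363 -0.1903  0.1873] shift/10cm [ 0.05   0.005 -0.057] yaw y 9.51 tilt 0.26 F [-8.8  4.6 24.9] T [0.77 1.58 0.02] q6 -0.597
```

It is at the hard stop (z=0.1873, force rising steeply). I'll ease off the surplus push and the sideways load, then check in the pictures.

Emit:
move_arm --pt "0.005 -0.01 -0.01 0 0 0 -1" --pt "0.005 -0.01 -0.015 0 0 0 -1" --pt "0.005 -0.01 -0.015 0 0 0 -1" --pt "0.005 -0.01 -0.015 0 0 0 -1"

```text
t: 17.2
tool_pos: [0.5359, -0.1901, 0.1875]
orientation: [2.027, 2.394, 0.003]
force: [0.1, 1.3, 15.7]
opening: 0.0534
```

```bash
python3 go.py 0.536 -0.1853 0.193;python3 - <<'E'
from h import *
o=[]
for n,x,y in(('scene',230,40),('top',376,190)):
    c=shot(n,n+'7.png')['frame'][y:y+100,x:x+100,::-1]
    o.append(cv2.resize(np.clip(c*1.8,0,255).astype(np.uint8),(400,400),interpolation=cv2.INTER_CUBIC))
cv2.imwrite('pics/z7.png',np.hstack(o))
c=load('scene7.png')['frame'];cv2.imwrite('pics/bs7.png',np.clip(c[:,:,::-1]*1.6,0,255).astype(np.uint8))
E
```

```text
t 17.2 pos [ 0.5359 -0.1901  0.1875] shift/10cm [ 0.047  0.01  -0.055] yaw y 9.51 tilt 0.31 F [ 0.1  1.3 15.7] T [0.3  0.11 0.02] q6 -0.598
```

View pics/z7.png

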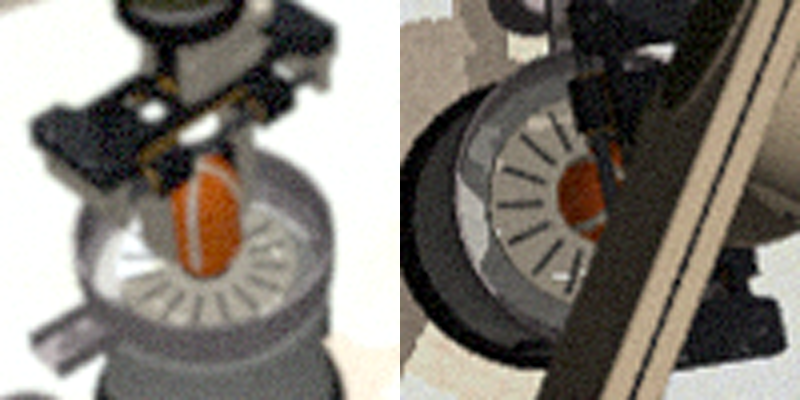

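View pics/bs7.png

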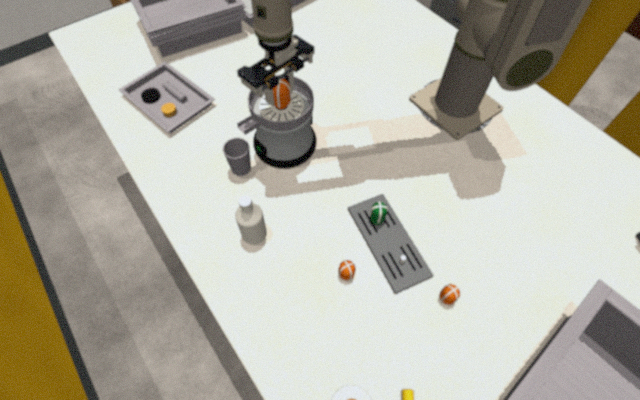

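The hub covers the black shoulder (about 208,275 in the scene crop). The cup, bottle and green cone are unmoved. I'll do a short hold to check it stays steady, then hand in.

Emit:
move_arm --pt "0 0 0 0 0 0 -1" --pt "0 0 0 0 0 0 -1" --pt "0 0 0 0 0 0 -1" --pt "0 0 0 0 0 0 -1" --pt "0 0 0 0 0 0 -1"

```text
t: 17.8
tool_pos: [0.5359, -0.1901, 0.1875]
orientation: [2.027, 2.394, 0.003]
force: [-0.9, 1.1, 16.0]
opening: 0.0531
```

```bash
python3 go.py 0.536 -0.1853 0.193; python3 -c "
from plant import *
print(close_job())"
```

```text
t 17.8 pos [ 0.5359 -0.1901  0.1875] shift/10cm [ 0.047  0.01  -0.055] yaw y 9.51 tilt 0.31 F [-0.9  1.1 16. ] T [ 0.33  0.18 -0.02] q6 -0.598
the job is handed in; nothing more can be done
None
```

I fitted the orange cone to the juicer and handed the job in at about 17.8 s, still gripping the cone and pressing it down. The hand-in gave no verdict, so what follows rests on my own last checks.

**What I did:** I lifted the cone off its peg and carried it over the drive shaft, turning it so its fins lined up with the teeth as seen by the cameras. I then slid it home and pressed it to the end of its travel.

**Last checks:**
- **Pressed to the stop:** TCP height held at 0.1875 m with about 16 N of downward push. The switch needs about 10 N at its stop, and the force rose steeply there. I could not read the switch itself.
- **Travel:** contact began between about 0.1915 and 0.194 m, which agrees with the 6 mm of switch travel.
- **Seating:** tilt was 0.3° and sideways force under 1.5 N. The pictures show the hub covering the black shoulder.
- **Other things:** the green cone, cup and bottle looked unmoved in the last picture.

**What disagreed:** the first turning search, across about 70°, did not mesh. The tool had to sit about 4–5 mm further in −y than my camera estimate of the shaft axis, and I found that from the sideways forces. Part of this is probably the cone sitting about 2 mm off-centre in the grip; I did not pin down the rest. After that shift the cone slid down at nearly the angle I had first estimated.

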